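# Complete the matched pair of profile legs

## Robot

A 6-joint arm with a two-finger parallel gripper is mounted at the origin on the work surface. World frame = base frame: x ahead of the robot, y to its left, z up, the work surface at z = 0. Lengths are in m, angles in rad, forces in N, time in s.
With the tool pointing down it reaches from about 0.325 to 0.9 m from the base axis. Payload 6.1 kg.
Tool frame: the origin (TCP) lies midway between the tips of the shut fingers; the grasp point (between the pads) lies 19 mm behind it; z points along the fingers, x is the direction in which the jaws open and shut, and the axes are right-handed (so a half turn about z gives the same grasp; the last joint's range is limited). The gripper opens to 85 mm and grips with 20 to 120 N. Pads are 22 mm wide; open, the fingers measure 114 mm over their backs; the gripper's body (76 mm by 85 mm) begins 54 mm behind the grasp point. The pads swing forward as they close: fully open they stand 13 mm farther back than shut.
Start: joints at [1.163, 0.22, 1.526, -0, 1.395, -0.126], TCP at [0.174, 0.6, 0.231] pointing down, gripper open.
Joint ranges: [-2.98, 2.98], [-0.91, 2.08], [0.09, 2.57], [-1.24, 4.39], [0.2, 2.65], [-2.68, 2.68]. Speed limits (rad/s): [2.57, 2.57, 3.01, 3.14, 3.14, 3.14].

## Interface

Orientations are given as a 3x3 rotation matrix whose columns are the frame's x, y, z axes.
In Python, from rig import arm gives the robot as it stands.
- The arm moves only by the tool play_rows, never from a script. Its argument "commands" is a list that holds one entry, the list of rows, each a list of 7 numbers: the shift along the tool's x, y, z in units of 12 cm (1.0 is 12 cm), then the turn, a rotation vector about the tool's x, y, z in units of pi/2 rad (1.0 is pi/2 rad), then the closure, from -1 (fully open) to 1 (shut), so that 0 is half open. A call has 1 to 12 rows; each row is the pose to reach, as a shift and turn from the pose commanded when the call began, along the tool's axes at that moment; what a row does not reach only later rows make up. A row lasts 1/8 s, in which the tool goes at most 62.5 mm and 10.7 degrees, less where a joint would pass 70% of its speed; a pose out of reach is approached as far as the arm can. A call with a number of a shift or a turn outside -1 to 1 is refused whole. A call with a gripper value outside its range is refused whole. The fingers move at their own pace and stop on an object; "force" is the grip in N (left out, the last holds). Time passes only in rows, so rows that repeat a pose let the fingers close. It gives the time, the measured TCP pose, the force and the opening at its end, in the units of the state.
- arm.state(): the state, without advancing time (a new reading comes with each control period).
- arm.read_camera(name): name is "scene" or "side" or "wrist"; returns a dict with "frame" (400x640x3 uint8, red, green, blue), "depth" (400x640 float32, m along the optical axis (not along the pixel's ray), 0 where there is no reading), "vfov" (degrees; the focal length in pixels is half the picture's height over the tangent of half this angle, whatever the lens; pixels are square), "cx", "cy" (the principal point, pixels), "D" ([k1, k2, p1, p2, k3] as OpenCV has them; the pictures are not rectified), "xyz" and "attitude" of the camera in the world; the wrist camera has in their place "mount" (4x4, takes a point from camera to tool coordinates, whose origin is the TCP and whose axes are the tool frame's). Camera axes: x right, y up, looking along -z (the intrinsics and any distortion apply to the point x, -y, -z); pixel columns grow to the right and rows downward; lengths in m; the calibration is good to about 2 mm. A picture is of the moment at which its call begins: read the wrist's pose just before it.
- arm.close_job(): hands the job in, once; it reports no verdict.
Trained networks look in a picture, given as the dict that the camera call returned (one of the last four; its "shot" number tells which), for a name from the list of things; names that differ only in an ending like _2 or _b are one class to them, and where a whole thing is asked for, a point or a joint stands for the part that bears it (a point fixed in the world has none). Each returns a list of dicts, best first, with "score" (0 to 1); they miss things now and then, are a little off and sometimes report something else, mostly with a low value. They report only what shows in the picture. A call takes as long as a camera call. They do not tell look-alikes from the thing itself.
- arm.search_frame(picture, label): "centre" ([x, y, z] in m, in world coordinates, good to about 4 mm: the middle of the surface that is visible of it).
- arm.masks_of(picture, label): "mask" (400x640 bool, what is visible of it).
The state is a dict: "time": time; "joint_positions": joint angles; "dq": joint speeds; "tau": joint torques, N m; "ee_pos": TCP position; "ee_rot": TCP orientation; "contact_force": force on the tool from outside, world axes, zero at the start; "moment": the same for the moment, N m; "width": opening from 0.0 (shut) to 1.0 (fully open).
Only numpy, scipy, OpenCV 4.12 (cv2) and the standard library are available. Lean on these libraries where they do the work, as an engineer would, in place of code of your own. Each camera call takes 0.05 s, during which the arm holds its last target. There are 200 camera calls.

## Task

The two cradles must hold a matched pair of profile legs, and one cradle is already loaded. See which length lies in it, take the leg of that same length out of the parts bin and lay it in the empty cradle: lengthwise between the guide rails, flat on the table and about midway along the rails. Do not disturb the leg already in its cradle, the spare legs lying beyond the cradles, the well plate or the jar, and leave everything else from the bin in the bin.

Things in the scene. Friction and masses are not known exactly. Their poses are not given: they have to be found in the camera images.
- cradle_a: one of two identical fixed cradles, side by side 80 mm apart: two dark guide rails along x, 6 mm wide and high, 36 mm apart inside, 150 mm long with a 40 mm gap at mid-length for fingers, on a thin grey sheet (156 x 56 mm, no real thickness); a leg lies between the rails at table height. Origin: cradle's centre on the table surface; x along the rails, y across
- cradle_b: one of two identical fixed cradles, side by side 80 mm apart: two dark guide rails along x, 6 mm wide and high, 36 mm apart inside, 150 mm long with a 40 mm gap at mid-length for fingers, on a thin grey sheet (156 x 56 mm, no real thickness); a leg lies between the rails at table height. Origin: cradle's centre on the table surface; x along the rails, y across
- bin: open dark grey plastic parts bin, fixed, outside 234 (x) x 270 (y) x 42 mm high, walls and floor 5 mm thick; origin at the centre of its underside on the table
- ref60: slotted aluminium profile leg, square section 20 x 20 mm, 60 mm long, lying on the table outside the bin: either in one of the cradles or, as a spare, beyond them; origin at the centre of the bar, x along its length; about 35 g
- ref90: slotted aluminium profile leg, square section 20 x 20 mm, 90 mm long, lying on the table outside the bin: either in one of the cradles or, as a spare, beyond them; origin at the centre of the bar, x along its length; about 50 g
- ref120: slotted aluminium profile leg, square section 20 x 20 mm, 120 mm long, lying on the table outside the bin: either in one of the cradles or, as a spare, beyond them; origin at the centre of the bar, x along its length; about 65 g
- stock60: slotted aluminium profile leg, square section 20 x 20 mm, 60 mm long, lying flat on the floor of the parts bin; origin at the centre of the bar, x along its length; about 35 g
- stock90: slotted aluminium profile leg, square section 20 x 20 mm, 90 mm long, lying flat on the floor of the parts bin; origin at the centre of the bar, x along its length; about 50 g
- stock120: slotted aluminium profile leg, square section 20 x 20 mm, 120 mm long, lying flat on the floor of the parts bin; origin at the centre of the bar, x along its length; about 65 g
- bracket: small steel angle bracket, 28 x 20 x 28 mm, in the bin; origin under the middle of its foot
- thumb_knob: black thumb knob, 30 mm across, 20 mm high, in the bin; origin at the centre of its underside
- collar: steel shaft collar, 30 mm across, 11 mm high, in the bin; origin at the centre of its underside
- joining_plate: small steel joining plate, 30 x 18 x 5 mm, in the bin; origin at the centre of its underside
- corner_cube: aluminium corner cube, 20 mm, in the bin; origin at the centre of its underside
- well_plate: white 24-well plate, 128 x 86 x 14 mm, on the table off to the side; origin at the centre of its underside
- jar: squat amber jar, 60 mm across, 70 mm high, on the table off to the side; origin at the centre of its underside
Things that resemble listed ones, but are neither listed nor needed, are in the scene too. Leave any red look-alike of the cradle_b alone. What is shaped like the stock60 but green is not meant.

How it is judged:
At the end, for the whole second after the job is handed in: The bin's leg of the loaded cradle's length rests in the other cradle: flat on the table (centre below 12.5 mm), within 12 mm of the centre line, 25 mm of the middle and 0.3 rad of the rails' direction; the two other stock legs and the five small parts are in the bin ((((horizontal distance between ref60 and cradle_a below 0.04 m or horizontal distance between ref60 and cradle_b below 0.04 m) and ((x of stock60 in the frame of cradle_a between -0.025 and 0.025 m and y of stock60 in the frame of cradle_a between -0.012 and 0.012 m and angle between the x axis of stock60 and the x axis of cradle_a, either way round below 0.3 rad) or (x of stock60 in the frame of cradle_b between -0.025 and 0.025 m and y of stock60 in the frame of cradle_b between -0.012 and 0.012 m and angle between the x axis of stock60 and the x axis of cradle_b, either way round below 0.3 rad)) and height (world z) of stock60 below 0.0125 m and linear speed of stock60 below 0.02 m/s and (x of stock90 in the frame of bin between -0.115 and 0.115 m and y of stock90 in the frame of bin between -0.133 and 0.133 m and height (world z) of stock90 below 0.05 m) and (x of stock120 in the frame of bin between -0.115 and 0.115 m and y of stock120 in the frame of bin between -0.133 and 0.133 m and height (world z) of stock120 below 0.05 m)) or ((horizontal distance between ref90 and cradle_a below 0.04 m or horizontal distance between ref90 and cradle_b below 0.04 m) and ((x of stock90 in the frame of cradle_a between -0.025 and 0.025 m and y of stock90 in the frame of cradle_a between -0.012 and 0.012 m and angle between the x axis of stock90 and the x axis of cradle_a, either way round below 0.3 rad) or (x of stock90 in the frame of cradle_b between -0.025 and 0.025 m and y of stock90 in the frame of cradle_b between -0.012 and 0.012 m and angle between the x axis of stock90 and the x axis of cradle_b, either way round below 0.3 rad)) and height (world z) of stock90 below 0.0125 m and linear speed of stock90 below 0.02 m/s and (x of stock60 in the frame of bin between -0.115 and 0.115 m and y of stock60 in the frame of bin between -0.133 and 0.133 m and height (world z) of stock60 below 0.05 m) and (x of stock120 in the frame of bin between -0.115 and 0.115 m and y of stock120 in the frame of bin between -0.133 and 0.133 m and height (world z) of stock120 below 0.05 m)) or ((horizontal distance between ref120 and cradle_a below 0.04 m or horizontal distance between ref120 and cradle_b below 0.04 m) and ((x of stock120 in the frame of cradle_a between -0.025 and 0.025 m and y of stock120 in the frame of cradle_a between -0.012 and 0.012 m and angle between the x axis of stock120 and the x axis of cradle_a, either way round below 0.3 rad) or (x of stock120 in the frame of cradle_b between -0.025 and 0.025 m and y of stock120 in the frame of cradle_b between -0.012 and 0.012 m and angle between the x axis of stock120 and the x axis of cradle_b, either way round below 0.3 rad)) and height (world z) of stock120 below 0.0125 m and linear speed of stock120 below 0.02 m/s and (x of stock60 in the frame of bin between -0.115 and 0.115 m and y of stock60 in the frame of bin between -0.133 and 0.133 m and height (world z) of stock60 below 0.05 m) and (x of stock90 in the frame of bin between -0.115 and 0.115 m and y of stock90 in the frame of bin between -0.133 and 0.133 m and height (world z) of stock90 below 0.05 m))) and x of bracket in the frame of bin between -0.115 and 0.115 m and y of bracket in the frame of bin between -0.133 and 0.133 m and height (world z) of each of bracket, thumb_knob, collar, joining_plate, corner_cube below 0.05 m and x of thumb_knob in the frame of bin between -0.115 and 0.115 m and y of thumb_knob in the frame of bin between -0.133 and 0.133 m and x of collar in the frame of bin between -0.115 and 0.115 m and y of collar in the frame of bin between -0.133 and 0.133 m and x of joining_plate in the frame of bin between -0.115 and 0.115 m and y of joining_plate in the frame of bin between -0.133 and 0.133 m and x of corner_cube in the frame of bin between -0.115 and 0.115 m and y of corner_cube in the frame of bin between -0.133 and 0.133 m); the robot touches nothing.
It fails at once if a leg outside the bin (the loaded one or a spare) is moved more than 20 mm (distance of any of ref60, ref90, ref120 from where it was at the start of the episode above 0.02 m).
It fails at once if the well plate or the jar is moved more than 20 mm (distance of any of well_plate, jar from where it was at the start of the episode above 0.02 m).
It also fails if it takes over 38 s, if anything falls off the work surface, if the arm or the gripper's body presses on something with over 40 N, if the wrist force passes 120 N, or if a joint passes its speed limit or range.

## Working session

There is one attempt and no reset: what is moved stays moved. The work goes in short steps, Python scripts to look and compute and a tool call to move; the robot and the scene stay as the last step left them, time stands still between calls to the robot, and variables do not carry over. Pictures are saved under pics/ and viewed, about 8 in all and at most 12, crops included, and the job is handed in when it is done.

Besides the shell and the picture viewer there is one more tool, called after "Emit:" as a command line: name --argument value ..., lists and objects as JSON in quotes. play_rows: Moves the arm, as the interface text tells. Shifts and turns lie within -1 to 1; 1 stands for 12 cm of shift or pi/2 rad of turn. Its arguments: {"type":"object","properties":{"commands":{"type":"array"},"force":{"type":"number"}},"required":["commands"]}

```bash
mkdir -p pics; cat > h.py <<'E'
import numpy as np, cv2
from rig import arm
def K(p):
    f=p["frame"].shape[0]/2/np.tan(np.radians(p["vfov"])/2)
    return np.array([[f,0,p["cx"]],[0,f,p["cy"]],[0,0,1.]])
def cloud(p,st=None):
    h,w=p["depth"].shape
    u,v=np.meshgrid(np.arange(w,dtype=float),np.arange(h,dtype=float))
    n=cv2.undistortPoints(np.stack([u,v],-1).reshape(-1,1,2),K(p),np.array(p["D"],float)).reshape(h,w,2)
    d=p["depth"]
    c=np.stack([n[...,0]*d,-n[...,1]*d,-d],-1)
    if "mount" in p:
        M=np.array(p["mount"]); c=c@M[:3,:3].T+M[:3,3]
        R=np.array(st["ee_rot"]);t=np.array(st["ee_pos"])
    else: R=np.array(p["attitude"]);t=np.array(p["xyz"])
    c=c@R.T+t; c[d<=0]=np.nan
    return c
def save(p,n): cv2.imwrite("pics/"+n,p["frame"][...,::-1])
E
python3 - <<'E'
from h import *
s=arm.state();print({k:np.round(s[k],3).tolist() for k in("time","ee_pos","ee_rot","width")})
for n in("scene","side"):
    p=arm.read_camera(n);save(p,n+".png");c=cloud(p);np.savez(n+".npz",c=c,f=p["frame"])
    print(n,np.round(p["xyz"],3))
    for l in("cradle_a","bin","ref60","ref90","ref120","well_plate","jar"):
        for r in arm.masks_of(p,l)[:6]:
            if r["score"]<.3: continue
            m=r["mask"]&np.isfinite(c[...,0]); q=c[m]
            if len(q)<10: continue
            ys,xs=np.nonzero(m);z=np.percentile(q[:,2],80);t=q[abs(q[:,2]-z)<.005]
            (cx,cy),(a,b),g=cv2.minAreaRect((t[:,:2]*1000).astype(np.float32))
            print(l,round(r["score"],2),"px",int(xs.mean()),int(ys.mean()),"rect",round(cx),round(cy),round(a),round(b),round(g),"z",round(z,3))
E
```

```text
{'time': 0.0, 'ee_pos': [0.174, 0.6, 0.23], 'ee_rot': [[0.278, 0.961, -0.001], [0.961, -0.278, -0.002], [-0.002, -0.0, -1.0]], 'width': 1.002}
scene [1.132 0.628 1.136]
cradle_a 0.85 px 341 239 rect 556 147 59 158 87 z 0.001
cradle_a 0.7 px 378 205 rect 363 139 59 156 74 z 0.001
cradle_a 0.59 px 359 254 rect 558 227 56 153 88 z 0.002
bin 0.56 px 272 173 rect 541 -239 277 234 82 z 0.025
bin 0.41 px 255 186 rect 628 -229 30 25 78 z 0.013
ref60 0.65 px 320 284 rect 725 220 23 119 85 z 0.02
ref60 0.58 px 308 273 rect 731 165 22 90 87 z 0.019
ref60 0.44 px 359 251 rect 553 225 62 21 1 z 0.018
ref90 0.65 px 320 284 rect 725 220 23 119 85 z 0.02
ref90 0.58 px 308 273 rect 731 165 22 90 87 z 0.019
ref90 0.44 px 359 251 rect 553 225 62 21 1 z 0.018
ref120 0.65 px 320 284 rect 725 220 23 119 85 z 0.02
ref120 0.58 px 308 273 rect 731 165 22 90 87 z 0.019
ref120 0.44 px 359 251 rect 553 225 62 21 1 z 0.018
well_plate 0.97 px 432 293 rect 507 477 130 86 21 z 0.014
well_plate 0.33 px 283 152 rect 445 -281 29 24 51 z 0.024
side [ 0.228 -0.819  0.83 ]
cradle_a 0.87 px 242 205 rect 363 136 63 158 77 z 0.003
cradle_a 0.72 px 298 189 rect 551 143 66 156 86 z 0.004
cradle_a 0.66 px 292 175 rect 557 223 63 154 87 z 0.005
bin 0.93 px 348 279 rect 537 -244 271 232 82 z 0.026
ref60 0.79 px 338 162 rect 722 219 27 121 87 z 0.021
ref60 0.66 px 291 173 rect 549 221 61 27 1 z 0.02
ref60 0.64 px 346 171 rect 726 161 26 85 84 z 0.02
ref90 0.79 px 338 162 rect 722 219 27 121 87 z 0.021
ref90 0.66 px 291 173 rect 549 221 61 27 1 z 0.02
ref90 0.64 px 346 171 rect 726 161 26 85 84 z 0.02
ref120 0.79 px 338 162 rect 722 219 27 121 87 z 0.021
ref120 0.66 px 291 173 rect 549 221 61 27 1 z 0.02
ref120 0.64 px 346 171 rect 726 161 26 85 84 z 0.02
well_plate 0.69 px 258 138 rect 505 473 131 91 22 z 0.016
jar 0.67 px 385 344 rect 530 -456 50 50 66 z 0.07
```

```bash
python3 - <<'E'
import cv2,numpy as np
a=cv2.imread("pics/scene.png")[110:310,180:460];b=cv2.imread("pics/side.png")[130:360,220:460]
a=cv2.resize(a,(800,571));cv2.imwrite("pics/sc.png",a)
cv2.imwrite("pics/sd.png",cv2.resize(b,(626,600),interpolation=cv2.INTER_CUBIC))
E
```

```text
(no output)
```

View pics/sc.png

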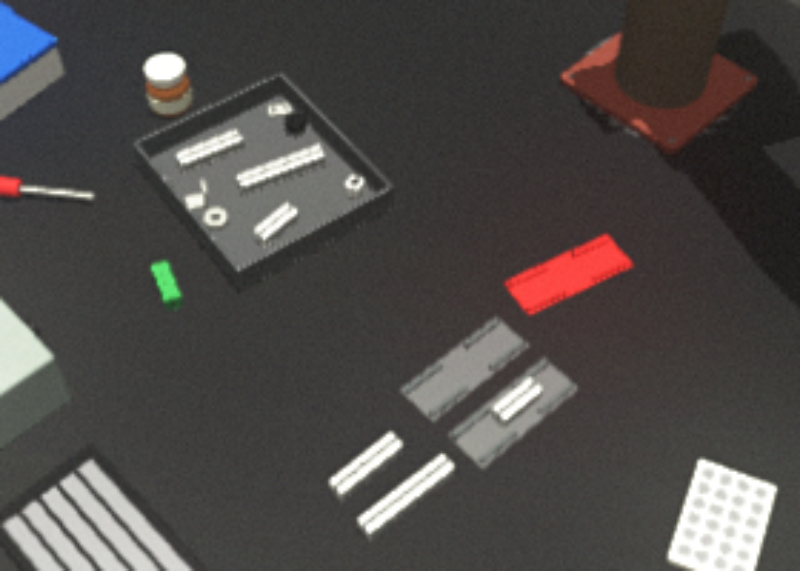

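View pics/sd.png

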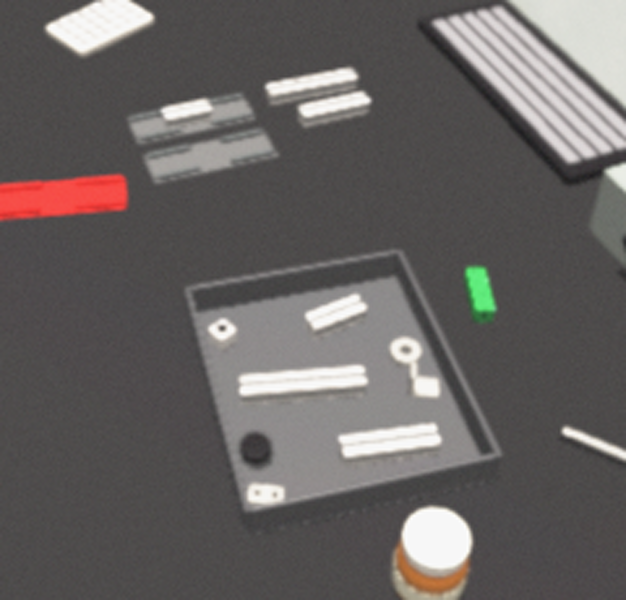

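The loaded cradle, at scene crop (518,398), is the far grey one and holds a 60 mm leg. The near grey cradle (465,368) is empty. stock60 lies at crop (276,222) in the bin, near its +y wall. The red cradle and the green leg are decoys.

```bash
python3 - <<'E'
from h import *
for n,seed in(("scene",(277,188)),("side",(349,250))):
    c=np.load(n+".npz")["c"]
    z=c[...,2]
    m=((z>.019)&(z<.031)&(c[...,0]>.44)&(c[...,0]<.68)&(c[...,1]>-.40)&(c[...,1]<-.1)).astype(np.uint8)
    k,L,st,ce=cv2.connectedComponentsWithStats(m)
    for i in range(1,k):
        if st[i,4]<15: continue
        q=c[L==i];print(n,ce[i].round(),st[i,4],[np.round(v,1) for v in cv2.minAreaRect((q[:,:2]*1000).astype(np.float32))],q[:,2].mean().round(4))
    # cradle rails & walls
    m2=(z>.035)&(z<.05)&(c[...,0]>.38)&(c[...,0]<.72)&(c[...,1]>-.42)&(c[...,1]<-.06)
    print("rim",cv2.minAreaRect((c[m2][:,:2]*1000).astype(np.float32)))
E
```

```text
scene [250. 152.] 99 [array([ 534.3, -372.1]), array([ 10.5, 187.5]), np.float64(82.5)] 0.025
scene [253. 161.] 96 [array([ 560.3, -323.6]), array([27. , 87.6]), np.float64(72.7)] 0.023
scene [277. 168.] 125 [array([ 511.7, -232.1]), array([ 23.9, 118.3]), np.float64(74.4)] 0.0227
scene [235. 173.] 28 [array([ 645.8, -322.9]), array([122.2,   2.7]), np.float64(82.2)] 0.0247
scene [303. 174.] 18 [array([ 466. , -145.2]), array([18.3, 21.6]), np.float64(70.4)] 0.022
scene [276. 188.] 70 [array([ 578.5, -163.2]), array([59.6, 24.3]), np.float64(2.1)] 0.0225
scene [253. 195.] 23 [array([ 663.9, -191.3]), array([86. ,  3.5]), np.float64(80.8)] 0.0256
scene [282. 197.] 90 [array([ 591.8, -112.5]), array([ 17.4, 165.1]), np.float64(76.9)] 0.0249
rim ((539.9924926757812, -239.26304626464844), (277.45574951171875, 235.30848693847656), 82.03401947021484)
side [357. 250.] 349 [array([ 612.7, -195.2]), array([161.5, 327.3]), np.float64(32.5)] 0.0251
side [348. 250.] 156 [array([ 576.8, -167.2]), array([60.6, 23.5]), np.float64(5.6)] 0.0239
side [304. 256.] 55 [array([ 460.6, -146.2]), array([20.5, 21.8]), np.float64(8.6)] 0.0238
side [335. 276.] 359 [array([ 509.2, -236.2]), array([ 23.8, 120.3]), np.float64(73.7)] 0.0238
side [369. 298.] 316 [array([ 556.5, -328.4]), array([22.9, 90.8]), np.float64(77.0)] 0.0248
side [320. 300.] 47 [array([ 447.1, -288.2]), array([26.8, 13.4]), np.float64(87.8)] 0.0239
side [370. 317.] 231 [array([ 537.4, -378.3]), array([  5. , 195.5]), np.float64(82.0)] 0.0253
rim ((537.9767456054688, -241.71900939941406), (275.3429260253906, 233.83502197265625), 82.22000122070312)
```

Emit:
play_rows --commands '[[[-1,1,0,0,0,0,0],[-1,1,0,0,0,0,0],[-1,1,0,0,0,0,0],[-1,1,0,0,0,0,0]]]'

```text
time: 1.3
ee_pos: [0.2571, 0.4497, 0.2315]
ee_rot: [[0.282, 0.96, 0.001], [0.96, -0.282, -0.0], [0.0, 0.001, -1.0]]
contact_force: [0.3, -0.8, 0.2]
width: 0.502
```

Emit:
play_rows --commands '[[[-1,1,0,0,0,0,0],[-1,1,0,0,0,0,0],[-1,1,0,0,0,0,0],[-1,1,0,0,0,0,0]]]'

```text
time: 1.8
ee_pos: [0.3389, 0.3018, 0.2317]
ee_rot: [[0.282, 0.959, 0.001], [0.959, -0.282, 0.0], [0.001, 0.001, -1.0]]
contact_force: [-1.1, 0.4, 0.0]
width: 0.499
```

Emit:
play_rows --commands '[[[-1,1,0,0,0,0,0],[-1,1,0,0,0,0,0],[-1,1,0,0,0,0,0],[-1,1,0,0,0,0,0]]]'

```text
time: 2.3
ee_pos: [0.4207, 0.1536, 0.2315]
ee_rot: [[0.281, 0.96, 0.001], [0.96, -0.281, 0.0], [0.0, 0.0, -1.0]]
contact_force: [-0.1, -0.2, 0.0]
width: 0.497
```

Emit:
play_rows --commands '[[[-1,1,0,0,0,0,0],[-1,1,0,0,0,0,0],[-1,1,0,0,0,0,0],[-1,1,0,0,0,0,0]]]'

```text
time: 2.8
ee_pos: [0.5026, 0.0056, 0.2311]
ee_rot: [[0.28, 0.96, -0.0], [0.96, -0.28, 0.0], [0.0, -0.0, -1.0]]
contact_force: [0.0, 0.6, -0.3]
width: 0.503
```

Emit:
play_rows --commands '[[[-1,1,0,0,0,-0.22,0],[-1,1,0,0,0,-0.22,0],[-1,1,0,0,0,-0.22,0],[-1,1,0,0,0,-0.22,0],[-1,1,0,0,0,-0.22,0],[-1,1,0,0,0,-0.22,0]]]'

```text
time: 3.55
ee_pos: [0.5831, -0.1405, 0.2314]
ee_rot: [[-0.066, 0.998, -0.0], [0.998, 0.066, 0.001], [0.001, -0.0, -1.0]]
contact_force: [-0.2, 0.8, 1.1]
width: 0.501
```

```bash
cat > w.py <<'E'
from h import *
import sys
s=arm.state();p=arm.read_camera("wrist");save(p,sys.argv[1]);c=cloud(p,s)
print(round(s["time"],2),np.round(s["ee_pos"],4),np.round(s["ee_rot"],3).tolist(),round(s["width"],3),np.round(s["contact_force"],1))
z=c[...,2];lo,hi=float(sys.argv[2]),float(sys.argv[3])
k,L,st,ce=cv2.connectedComponentsWithStats(((z>lo)&(z<hi)).astype(np.uint8))
for i in range(1,k):
    if st[i,4]<150: continue
    q=c[L==i];r=cv2.minAreaRect((q[:,:2]*1000).astype(np.float32))
    print(ce[i].round(),st[i,4],np.round(r[0],1),np.round(r[1],1),round(r[2],1),q[:,2].mean().round(4))
E
python3 w.py w1.png 0.019 0.034
```

```text
3.55 [ 0.5831 -0.1405  0.2314] [[-0.066, 0.998, -0.0], [0.998, 0.066, 0.001], [0.001, -0.0, -1.0]] 0.501 [-0.2  0.8  1.1]
[193. 118.] 3615 [ 536.9 -242.9] [262.9 226.3] 82.1 0.0266
[195.  35.] 710 [ 439.8 -286.9] [29.3 28.8] 51.5 0.0252
[244. 102.] 2036 [ 509.8 -235. ] [ 20.9 120.6] 74.5 0.0256
[324.  65.] 361 [ 460.8 -145.5] [20.1 20.2] 20.6 0.0256
[ 73. 109.] 542 [ 527.3 -436.3] [58.6 27.3] 7.4 0.027
[166. 139.] 1402 [ 556.2 -328.1] [20.8 90.8] 77.5 0.0253
[300. 167.] 819 [ 577.3 -166. ] [60.3 20.3] 4.9 0.0259
[611. 165.] 784 [550.  221.8] [23.3 59.7] 88.4 0.0212
[566. 283.] 1115 [721.7 219.3] [ 23.6 120.6] 85.9 0.0215
[526. 285.] 842 [728.1 162.4] [22.4 91. ] 87.4 0.0215
[290. 281.] 229 [ 740.3 -174.1] [26.9 20.8] 68.8 0.0213
[ 71. 308.] 884 [ 808.3 -491.9] [ 24.6 100.4] 38.9 0.0241
[208. 373.] 219 [ 910.8 -293.8] [ 6.5 45.1] 2.8 0.0268
```

View pics/w1.png

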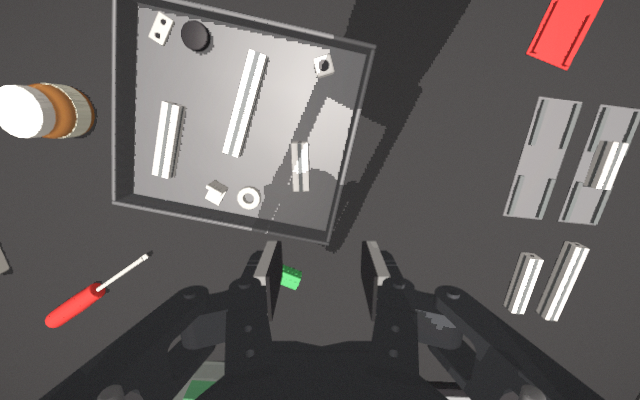

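The wrist view shows stock60 at (300,167), with clear space for the fingers. I'll descend onto it and grip.

Emit:
play_rows --commands '[[[-0.21,-0.06,0.5,0,0,-0.01,0],[-0.21,-0.06,1,0,0,-0.01,0],[-0.21,-0.06,1,0,0,-0.01,0],[-0.21,-0.06,1,0,0,-0.01,0]]]'

```text
time: 4.1
ee_pos: [0.579, -0.1682, 0.1137]
ee_rot: [[-0.08, 0.997, 0.002], [0.997, 0.08, -0.001], [-0.001, 0.002, -1.0]]
contact_force: [-0.2, -0.5, -0.3]
width: 0.496
```

Emit:
play_rows --commands '[[[0,0,0.4,0,0,0,0],[0,0,0.7,0,0,0,0],[0,0,0.86,0,0,0,0],[0,0,0.86,0,0,0,0],[0,0,0.86,0,0,0,0]]]'

```text
time: 4.72
ee_pos: [0.5797, -0.1692, 0.0106]
ee_rot: [[-0.08, 0.997, 0.004], [0.997, 0.08, -0.002], [-0.002, 0.003, -1.0]]
contact_force: [0.2, -0.8, 0.2]
width: 0.505
```

Emit:
play_rows --commands '[[[0,0,0,0,0,0,1],[0,0,0,0,0,0,1],[0,0,0,0,0,0,1],[0,0,0,0,0,0,1],[0,0,0,0,0,0,1]]]' --force 40

```text
time: 5.35
ee_pos: [0.5792, -0.1691, 0.01]
ee_rot: [[-0.079, 0.997, 0.003], [0.997, 0.079, -0.001], [-0.001, 0.003, -1.0]]
contact_force: [-0.6, -0.1, 7.8]
width: 0.218
```

Emit:
play_rows --commands '[[[0,0,-0.3,0,0,0,1],[0,0,-0.7,0,0,0,1],[0,0,-1,0,0,0,1],[0,0,-1,0,0,0,1]]]'

```text
time: 5.85
ee_pos: [0.5804, -0.1696, 0.1327]
ee_rot: [[-0.079, 0.997, 0.007], [0.997, 0.079, -0.003], [-0.004, 0.007, -1.0]]
contact_force: [0.3, 0.7, -0.4]
width: 0.217
```

```bash
python3 w.py w2.png 0.095 0.16; python3 - <<'E'
from h import *
for n in("scene","side"):
    c=np.load(n+".npz")["c"];z=c[...,2]
    m=((z>.0035)&(z<.010)&(c[...,0]>.46)&(c[...,0]<.65)&(c[...,1]>.11)&(c[...,1]<.18))
    q=c[m];r=cv2.minAreaRect((q[:,:2]*1000).astype(np.float32));print(n,m.sum(),r)
p=arm.read_camera("scene");c=cloud(p)
for r in arm.masks_of(p,"cradle_a"):
    t=c[r["mask"]];t=t[np.isfinite(t[:,0])&(t[:,2]<.015)];print(r["score"],cv2.minAreaRect((t[:,:2]*1000).astype(np.float32)))
E
```

```text
5.85 [ 0.5804 -0.1696  0.1327] [[-0.079, 0.997, 0.007], [0.997, 0.079, -0.003], [-0.004, 0.007, -1.0]] 0.217 [ 0.3  0.7 -0.4]
[321. 255.] 5857 [ 577.1 -170.8] [43.2 62.6] 72.9 0.1484
scene 56 ((563.968505859375, 149.37393188476562), (53.712669372558594, 159.9592742919922), 88.07140350341797)
side 129 ((562.4927978515625, 145.0919189453125), (172.06475830078125, 60.81962966918945), 0.9756336808204651)
0.84 ((553.5972900390625, 145.19390869140625), (60.44197463989258, 156.7545166015625), 87.80467987060547)
0.74 ((557.5436401367188, 224.56735229492188), (57.77439880371094, 154.7749786376953), 87.70691680908203)
0.68 ((362.62896728515625, 139.23342895507812), (61.53353500366211, 162.4125518798828), 76.4725112915039)
```

View pics/w2.png

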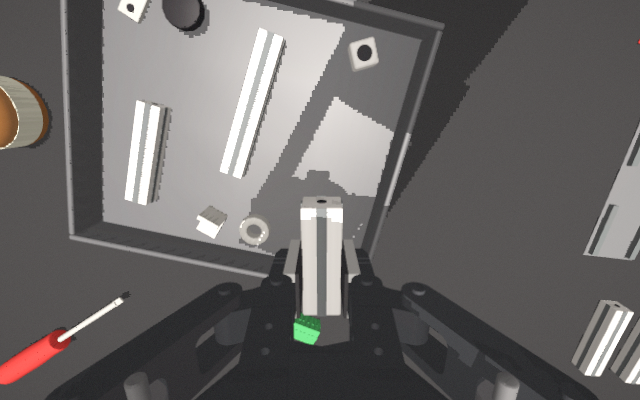

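The leg is held level between the pads at (321,255), and the other parts are still in the bin. I'll carry it towards the cradle.

Emit:
play_rows --commands '[[[0.5,0,0,0,0,0.076,1],[1,0,0,0,0,0.076,1],[1,0,0,0,0,0.076,1],[1,0,0,0,0,0.076,1]]]'

```text
time: 6.5
ee_pos: [0.5674, -0.0487, 0.1268]
ee_rot: [[0.039, 0.999, -0.002], [0.999, -0.039, -0.0], [-0.0, -0.002, -1.0]]
contact_force: [-0.3, -0.3, -0.9]
width: 0.22
```

Emit:
play_rows --commands '[[[0.5,0,0,0,0,0,1],[1,0,0,0,0,0,1],[1,0,0,0,0,0,1],[1,0,0,0,0,0,1]]]'

```text
time: 7.0
ee_pos: [0.573, 0.0699, 0.1275]
ee_rot: [[0.04, 0.999, -0.001], [0.999, -0.04, -0.001], [-0.001, -0.001, -1.0]]
contact_force: [-0.9, -0.6, -0.4]
width: 0.223
```

```bash
python3 - <<'E'
from h import *
s=arm.state();p=arm.read_camera("wrist");save(p,"w3.png");c=cloud(p,s);f=p["frame"].astype(int)
R=np.array(s["ee_rot"]);t=np.array(s["ee_pos"]);print(s["time"],t.round(4),R.round(3).tolist(),s["width"])
z=c[...,2]
for r in arm.masks_of(p,"cradle_b"):
    q=c[r["mask"]];q=q[np.isfinite(q[:,0])&(q[:,2]<.012)];print("cradle",round(r["score"],2),cv2.minAreaRect((q[:,:2]*1000).astype(np.float32)))
m=(z>.0035)&(z<.012)&(c[...,0]>.4)&(c[...,0]<.7)&(c[...,1]>.08)&(c[...,1]<.28)
k,L,st,ce=cv2.connectedComponentsWithStats(m.astype(np.uint8))
for i in range(1,k):
    if st[i,4]>40: print("rail",ce[i].round(),st[i,4],cv2.minAreaRect((c[L==i][:,:2]*1000).astype(np.float32)))
l=(c-t)@R   # held leg in tool frame
m=(abs(l[...,0])<.008)&(abs(l[...,1])<.045)&(l[...,2]>-.03)&(l[...,2]<-.005)
q=l[m];print("leg y",np.percentile(q[:,1],[1,99]).round(4),"z vs y",np.polyfit(q[:,1],q[:,2],1).round(4))
E
```

```text
7.0 [0.573  0.0699 0.1275] [[0.04, 0.999, -0.001], [0.999, -0.04, -0.001], [-0.001, -0.001, -1.0]] 0.2226878118460269
cradle 0.96 ((422.89813232421875, 120.94102478027344), (55.85576629638672, 27.110952377319336), 78.018310546875)
cradle 0.8 ((556.5442504882812, 224.02899169921875), (58.10816192626953, 157.73248291015625), 87.71849060058594)
cradle 0.78 ((553.5489501953125, 144.30055236816406), (56.517513275146484, 157.4728240966797), 88.04302215576172)
rail [351.   9.] 144 ((421.07061767578125, 99.69212341308594), (5.922615051269531, 13.256568908691406), 75.71488189697266)
rail [402.  15.] 259 ((427.3796081542969, 141.2479705810547), (7.401571273803711, 22.109498977661133), 77.10255432128906)
rail [381. 114.] 505 ((504.52239990234375, 125.81951904296875), (7.632437229156494, 54.91758346557617), 87.75487518310547)
rail [428. 113.] 531 ((505.9776306152344, 166.5138702392578), (7.266547679901123, 55.07309341430664), 88.10787200927734)
rail [471. 114.] 578 ((507.4485778808594, 204.9796905517578), (8.910384178161621, 55.187286376953125), 85.9284896850586)
rail [518. 114.] 605 ((509.20797
[... 164 characters left out ...]
24206543, 60.158958435058594), 87.74529266357422)
rail [418. 216.] 402 ((601.13671875, 164.1087188720703), (8.161773681640625, 55.272743225097656), 88.35403442382812)
rail [499. 216.] 456 ((604.1127319335938, 244.25360107421875), (9.716933250427246, 55.36061096191406), 88.09430694580078)
rail [375. 216.] 366 ((599.7633056640625, 121.45789337158203), (6.844401836395264, 55.32333755493164), 89.02863311767578)
rail [456. 216.] 432 ((602.5631713867188, 200.63462829589844), (7.248546123504639, 55.64698028564453), 87.718505859375)
rail [464. 280.] 222 ((676.5022583007812, 214.1325225830078), (18.80963706970215, 43.37442398071289), 57.74321365356445)
leg y [-0.0323  0.0266] z vs y [-0.0274 -0.0159]
```

View pics/w3.png

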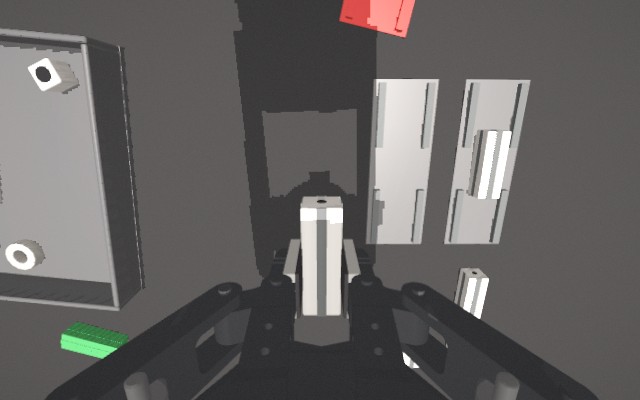

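Rail centres put the empty cradle's centre at (552.8, 144.5) mm, with an axis of about -2°. In the wrist image its rails run from columns 375 to 430. The held leg is centred 3 mm behind the TCP.

Emit:
play_rows --commands '[[[0.4,-0.17,0,0,0,0,1],[0.61,-0.17,0,0,0,0,1],[0.61,-0.17,0.3,0,0,0,1],[0.61,-0.17,0.6,0,0,0,1],[0.61,-0.17,0.7,0,0,0,1],[0.61,-0.17,0.7,0,0,0,1],[0.61,-0.17,0.7,0,0,0,1]]]'

```text
time: 7.98
ee_pos: [0.557, 0.1447, 0.0457]
ee_rot: [[0.041, 0.999, 0.003], [0.999, -0.041, 0.0], [0.0, 0.003, -1.0]]
contact_force: [0.0, 1.7, -1.1]
width: 0.221
```

Emit:
play_rows --commands '[[[0,0,0.15,0,0,0,1],[0,0,0.26,0,0,0,1],[0,0,0.32,0,0,0,1],[0,0,0.33,0,0,0,1],[0,0,0.33,0,0,0,1]]]'

```text
time: 8.6
ee_pos: [0.5551, 0.1452, 0.0047]
ee_rot: [[0.04, 0.999, -0.001], [0.999, -0.04, -0.0], [-0.0, -0.001, -1.0]]
contact_force: [-3.8, -0.4, 7.3]
width: 0.228
```

Touchdown gave a 7 N upward force. I'll release and back off.

Emit:
play_rows --commands '[[[0,0,0,0,0,0,0.1],[0,0,0,0,0,0,0.1],[0,0,0,0,0,0,0.1],[0,0,0,0,0,0,0.1],[0,0,-0.2,0,0,0,0.1],[0,0,-0.5,0,0,0,0.1],[0,0,-1,0,0,0,0.1],[0,0,-1,0,0,0,0.1]]]'

```text
time: 9.6
ee_pos: [0.5598, 0.1456, 0.1307]
ee_rot: [[0.04, 0.999, 0.011], [0.999, -0.04, 0.001], [0.002, 0.011, -1.0]]
contact_force: [0.5, 0.0, -1.0]
width: 0.447
```

Emit:
play_rows --commands '[[[-0.9,0,-0.5,0,0,0,0.1],[-0.9,0,-0.5,0,0,0,0.1],[-0.9,0,-0.5,0,0,0,0.1],[-0.9,0,-0.5,0,0,0,0.1]]]'

```text
time: 10.1
ee_pos: [0.5507, 0.0373, 0.1835]
ee_rot: [[0.041, 0.999, -0.001], [0.999, -0.041, 0.001], [0.001, -0.001, -1.0]]
contact_force: [-0.2, -0.5, 0.8]
width: 0.451
```

```bash
python3 w.py w4.png 0.014 0.034
```

```text
10.1 [0.5507 0.0373 0.1835] [[0.041, 0.999, -0.001], [0.999, -0.041, 0.001], [0.001, -0.001, -1.0]] 0.451 [-0.2 -0.5  0.8]
[ 5. 91.] 320 [ 442.4 -277.7] [13.4 29.3] 78.4 0.021
[186. 178.] 1735 [ 554.8 -108.7] [  2.5 233. ] 82.0 0.0243
[136. 103.] 546 [ 461.1 -145.5] [20.  21.3] 20.6 0.0239
[ 64. 152.] 3090 [ 510.3 -234.9] [ 23.2 121.1] 73.8 0.0238
[490. 174.] 1210 [550.1 221.7] [21.9 60.9] 88.3 0.0205
[420. 179.] 1079 [553.  145.7] [21.  60.3] 88.0 0.0208
[  5. 205.] 846 [ 558.  -320.3] [ 7.9 91.6] 75.4 0.0202
[ 58. 243.] 302 [ 610.4 -269.6] [22.1  6.8] 61.6 0.0252
[ 98. 249.] 361 [ 623.4 -231.9] [28.8 29.6] 5.9 0.0164
[ 90. 273.] 1786 [ 649.4 -247.3] [226.    3.7] 81.9 0.0242
[475. 282.] 691 [688.9 221.1] [21.7 55.4] 86.1 0.0205
[135. 320.] 209 [ 727.  -206.7] [21.9 20.3] 74.4 0.0197
```

View pics/w4.png

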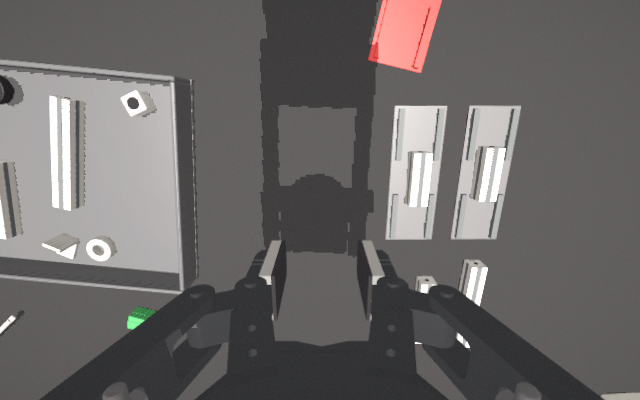

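The leg lies in the cradle at (420,179), flat with its top at 20.8 mm. It is within about 1.5 mm of the cradle's centre and aligned with the rails. Nothing else has moved, and the arm is clear.

```bash
python3 -c "
from rig import arm
print(arm.close_job())"
```

```text
the job is handed in; nothing more can be done
None
```

The far grey cradle held the 60 mm leg, so I took stock60 out of the bin, laid it in the empty near cradle, backed the gripper off and handed the job in at about 10 s.

The last wrist image put the leg at (553.0, 145.7) mm, against a cradle centre of about (552.8, 144.5) mm. It was parallel to the rails, with its top at 20.8 mm, so it lies flat on the table. The loaded ref60 measured within about 1 mm of its earlier position. The spare legs looked undisturbed, though that view only partly showed them.

Three things I could not fully confirm:
- **Bin contents:** the joining plate, part of the thumb knob and part of stock90 were outside that last view. I saw them in the bin right after the lift and went nowhere near them afterwards.
- **Well plate and jar:** I did not measure these again at the end. The arm kept away from both.
- **Contact forces:** the wrist read about 7–8 N upward at the grasp and again at touchdown, well under the limits. No check failed.

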